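# Open the screw press and load the temple into the drilling jig

### The arm

A 6-joint arm with a two-finger parallel gripper is mounted at the origin on the work surface. World frame = base frame: x ahead of the robot, y to its left, z up, the work surface at z = 0. Lengths are in m, angles in rad, forces in N, time in s.
With the tool pointing down it reaches from about 0.35 to 0.8 m from the base axis. Payload 7.3 kg.
Tool frame: the origin (TCP) lies at the very end of the fingers, on their centre line; the grasp point (between the pads) lies 19 mm behind it; x points along the fingers, z is the direction in which the jaws open and shut, and the axes are right-handed (so a half turn about x gives the same grasp; the last joint's range is limited). The gripper opens to 85 mm and grips with 20 to 120 N. Pads are 22 mm wide; open, the fingers measure 114 mm over their backs; the gripper's body (76 mm by 85 mm) begins 54 mm behind the grasp point. The pads swing forward as they close: fully open they stand 13 mm farther back than shut.
Start: joints at [-1.251, 0.342, 1.524, -0, 1.275, -0.146], TCP at [0.236, -0.469, 0.231] pointing down, gripper open.
Joint ranges: [-2.53, 2.53], [-0.77, 2.02], [0.04, 2.7], [-1, 4.14], [0.28, 2.66], [-3.11, 3.11]. Speed limits (rad/s): [2.57, 2.57, 3.14, 3.14, 3.14, 3.14].

### API

Orientations are given as a unit quaternion [x, y, z, w].
In Python, from plant import move_ptp, line_to, movej, gripper_to, dwell, inverse_kinematics, read_state, get_image, PlanningError, job_done gives the robot as it stands. Calls block until the motion is done:
- move_ptp(position, orientation): joint-space move of the TCP to a pose.
- line_to(position, rot=None, v=0.15): straight line of the TCP; rot=None keeps the orientation; v is the mean speed in m/s.
- movej(angles): joint-space move.
- gripper_to(opening, effort=None): opening from 0.0 (shut) to 1.0 (fully open); effort is the grip in N (None keeps the last); returns when the fingers have stopped.
- dwell(seconds).
- inverse_kinematics(position, orientation): joint angles nearest the present ones, or None.
- read_state(): the state.
- get_image(name): name is "scene" or "top"; returns a dict with "frame" (400x640x3 uint8, red, green, blue), "depth" (400x640 float32, m along the optical axis (not along the pixel's ray), 0 where there is no reading), "fx", "fy", "cx", "cy" (pixels), "rvec" (rotation vector, rad) and "tvec" (3), from world to camera coordinates, as OpenCV has them. Camera axes: x right, y down, z forward; pixel columns grow to the right and rows downward; lengths in m; the calibration is good to about 2 mm. A picture is of the moment at which its call begins.
A pose or a line that the arm cannot do raises PlanningError and nothing moves.
- job_done(): hands the job in, once; it reports no verdict.
The state is a dict: "time_s": time; "joint_pos": joint angles; "qvel": joint speeds; "tau": joint torques, N m; "tcp_pos": TCP position; "ee_rot": TCP orientation; "force": force on the tool from outside, world axes, zero at the start; "torque": the same for the moment, N m; "grip_width": opening from 0.0 (shut) to 1.0 (fully open).
Only numpy, scipy, OpenCV 4.12 (cv2) and the standard library are available. Lean on these libraries where they do the work, as an engineer would, in place of code of your own. Each camera call takes 0.05 s, during which the arm holds its last target. There are 200 camera calls.

### The job

Turn the red handwheel of the screw press anticlockwise, letting your hand rise with it, until the platen stands about 16 mm above the laminated spectacle temple, and leave the press open. Lift the temple so that its ear hook clears the bed, draw it out, set it down on the bench, let go and take it by the plain end, then slide it brass hinge end first, right way up, under the bridge of the blue drilling jig fully home against the stop, let go, and leave the other things on the bench where they are.

Things in the scene. Friction and masses are not known exactly. Their poses are not given: they have to be found in the camera images.
- press: Green screw press fixed to the bench; origin under its base on the screw axis, z up, front faces -x. Base 130 x 190 x 20 mm. Steel bed x -55 to 30, y -35 to 35, top at z 60. 18 mm columns at y -70 and 70; crosshead 40 (x) x 175 (y) mm, z 130 to 165, with a 6 mm collar on top. Wooden platen 60 x 60 x 22 mm under the screw.
- wheel_center (a point): Centre of the red handwheel (60 mm outside diameter, rim 13 mm thick, three spokes) on the screw above the crosshead, axis vertical; it rises with the screw. 35 mm of free height between rim and crosshead when shut. Stiff enough to stay where it is left; turning takes about 0.15 N m. Grip it across the rim, from above.
- wheel (a joint): Handwheel angle in rad: 0 shut, grows anticlockwise seen from above (opening), stops at 7.0. The wheel, screw and platen rise 4.0 mm per rad (25 mm per turn).
- platen (a joint): Rise of the platen in m: 0 shut (platen on the temple, underside 69.5 mm above the bench), at most 0.028.
- temple: Loose wooden spectacle temple, 30 g: flat bar 150 (x) x 26 (y) x 9 mm on a 10 mm deep foot under each end. Origin under its centre, level with the feet's undersides; bar from z 10 to 19 mm. At -x the brass hinge lug (12 mm long), at +x the plain wooden ear hook (8 mm long). Starts clamped in the press, pointing like it: hinge end sticks out some 54 mm in front of the bed, hook behind it.
- temple_hinge (a point): Middle of the temple's hinge end face (temple x -75, z 14.5 mm).
- temple_tail (a point): Middle of the temple's plain hook end face (temple x +75, z 14.5 mm). In the press the hook hangs 10 mm down behind the back edge of the bed: raise the temple 12 to 14 mm, then draw it straight out to the front by some 105 mm. Held by one end it sags in a light grip: grip firmly.
- jig: Drilling jig fixed to the bench, origin at its underside; the temple goes in along its +x. Floor at z 15 mm: a plate 70 mm wide from x 0 to 90, in front of it a spine 14 mm wide from x -85 to 0. Blue channel walls x 0 to 80, 32 mm apart inside, up to z 39, flared to x -15 at the mouth. A bridge (z 39 to 49) covers x 35 to 80, with a brass bush to z 59; open above from x 0 to 35.
- jig_stop (a point): Middle of the stop's face at the closed end of the channel (jig x 80, z 29.5 mm), where the hinge end face comes to rest. Both feet of the loaded temple stand on the floor, its bar from jig z 25 to 34, 5 mm under the bridge; the hook end stays outside at about jig x -70.
- chisel: Bystander: chisel lying along its x, handle to -x, 215 mm long, 25 mm thick; origin under about its middle.
- sanding_block: Bystander: cork block 85 x 50 x 30 mm, origin under its centre.
- spectacle_front: Bystander: wooden spectacle front lying flat, 48 (x) x 128 (y) x 8 mm, origin under its centre.
- screwdriver: Bystander: screwdriver lying along its x, handle to -x, about 150 mm long and 30 mm thick, origin under its middle.
- glue: Bystander: glue bottle, 54 mm across, 130 mm tall, origin under its centre.
- offcut: Bystander: light wood block 60 x 30 x 25 mm beside the jig, origin under its centre.
- varnish: Bystander: amber jar, 64 mm across, 85 mm tall, origin under its centre.
- screw_cup: Bystander: aluminium pot of screws beside the jig, 60 mm across, 50 mm tall, origin under its centre.
Mind the look-alikes: they are no part of the job. What is meant by the jig is not pink, and is the smaller of those in its own colour.

How it is judged:
On the way, in this order (a step that is already met when the one before it is completed fails the run):
1. the platen is raised more than 14 mm with the temple still in the press (value of joint platen above 0.014 m and distance of temple from where it was at the start of the episode below 0.01 m), for 0.2 s.
2. the temple is out of the press (its centre more than 120 mm from the screw axis) (horizontal distance between temple and press above 0.12 m), for 0.1 s.
3. the temple stands on the bench, right way up, untouched by the fingers (height (world z) of temple below 0.004 m and angle between temple's own z axis and vertical below 0.06 rad and linear speed of temple below 0.02 m/s and contact force between the fingers and temple below 0.1 N), for 0.2 s.
At the end, for the whole second after the job is handed in: The platen is still raised more than 13 mm; the temple lies at rest in the jig right way up (tilt under 0.05 rad), hinge end first, its hinge end face within 4 mm of the stop and 4 mm of the channel's middle line, within 3 mm of its seated height, in line with the channel within 0.08 rad, released (value of joint platen above 0.013 m and x of temple_hinge in the frame of jig between 0.076 and 0.083 m and y of temple_hinge in the frame of jig between -0.004 and 0.004 m and z of temple_hinge in the frame of jig between 0.0265 and 0.0325 m and angle between the x axis of temple and the x axis of jig, either way round below 0.08 rad and angle between temple's own z axis and vertical below 0.05 rad and linear speed of temple below 0.01 m/s); the robot touches nothing.
It fails at once if a bystander (chisel, sanding block, spectacle front, screwdriver, glue, offcut, varnish or screw pot) is moved more than 25 mm (distance of any of chisel, sanding_block, spectacle_front, screwdriver, glue, offcut, varnish, screw_cup from where it was at the start of the episode above 0.025 m).
It also fails if it takes over 72 s, if anything falls off the work surface, if the arm or the gripper's body presses on something with over 40 N, if the wrist force passes 120 N, or if a joint passes its speed limit or range.

## Working session

There is one attempt and no reset: what is moved stays moved. The work goes in short steps, each a Python script; the robot and the scene stay as the last script left them, time stands still between calls to the robot, and variables do not carry over. Pictures are saved under pics/ and viewed, about 8 in all and at most 12, crops included, and the job is handed in when it is done.

```bash
ls; mkdir -p pics
cat > h.py <<'E'
import numpy as np, cv2
from plant import *
from scipy.spatial.transform import Rotation as R
def shot(n):
    im=get_image(n); Rm=cv2.Rodrigues(np.array(im['rvec'],float))[0]; t=np.array(im['tvec'],float).ravel()
    im['R']=Rm; im['t']=t; return im
def save(im,f,box=None,s=1):
    a=im['frame'][:,:,::-1]
    if box: a=a[box[1]:box[3],box[0]:box[2]]
    cv2.imwrite('pics/'+f,cv2.resize(a,None,fx=s,fy=s,interpolation=cv2.INTER_CUBIC))
def ray(im,u,v,z):
    d=im['R'].T@np.array([(u-im['cx'])/im['fx'],(v-im['cy'])/im['fy'],1]); c=-im['R'].T@im['t']
    return c+d*(z-c[2])/d[2]
def cloud(im):
    v,u=np.mgrid[:400,:640]; D=im['depth']
    P=np.stack([(u-im['cx'])/im['fx']*D,(v-im['cy'])/im['fy']*D,D],-1)
    P=(P-im['t'])@im['R']; P[D==0]=np.nan; return P
def down(yaw):  # tool x down, jaw axis z at yaw in the plane
    z=np.array([np.cos(yaw),np.sin(yaw),0]); x=np.array([0,0,-1.]); y=np.cross(z,x)
    return R.from_matrix(np.stack([x,y,z],1)).as_quat()
E
python3 - <<'E'
from h import *
for n in('scene','top'):
    im=shot(n); save(im,n+'0.png',s=1.25); print(n,-im['R'].T@im['t'],im['fx'],im['R'][2])
s=read_state();print(s)
E
```

```text
pics
scene [1.38347078 0.11197962 0.72913644] 369.04684199363487 [-0.82314357 -0.03836168 -0.566536  ]
top [0.41893111 0.08119276 1.38304376] 514.6786669036873 [ 0.10711387  0.02092145 -0.99402662]
{'time_s': 0.1, 'joint_pos': array([-1.25099332e+00,  3.42671949e-01,  1.52488732e+00,  4.96358776e-06,
        1.27541806e+00, -1.45969659e-01]), 'qvel': array([ 0.00029476, -0.00323428, -0.00355448, -0.00023176, -0.00067363,
       -0.00013967]), 'tau': array([ 1.51572847e-03, -4.34444833e+01, -2.46493274e+01, -2.18068731e-04,
        4.64163430e-03, -2.58654188e-05]), 'tcp_pos': array([ 0.23570981, -0.46872391,  0.23069758]), 'ee_rot': array([ 0.37142516,  0.60226903, -0.37079296,  0.60152136]), 'force': array([ 0.80843091,  0.22353931, -0.03869698]), 'torque': array([-0.02856825, -0.034857  , -0.04923437]), 'grip_width': 1.0014351837016326}
```

View pics/top0.png

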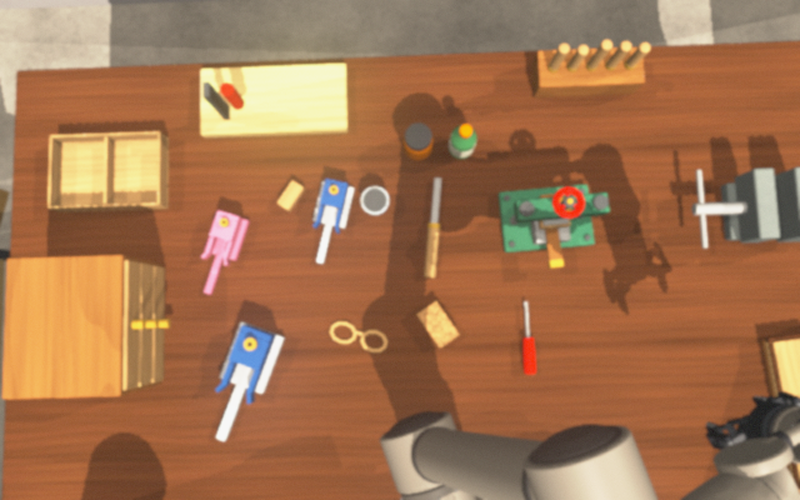

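View pics/scene0.png

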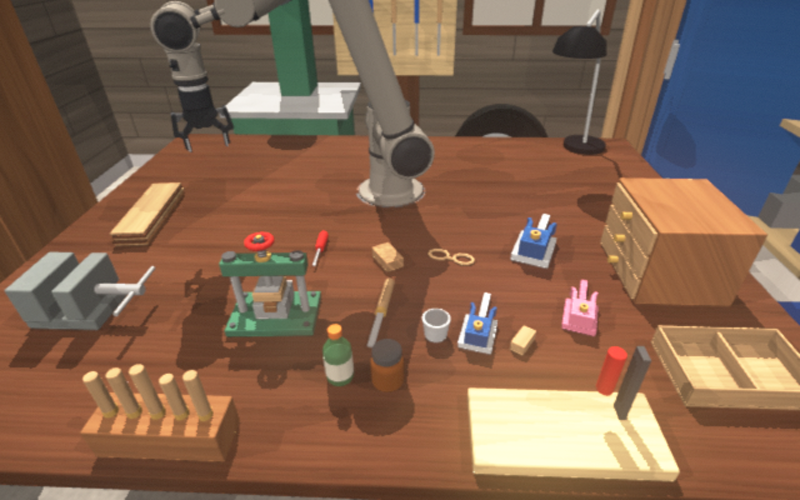

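The top view has +x up and +y left. The press wheel is at about (568,202) and the brass hinge at (556,262). The target jig is the smaller blue one at (330,205), with its spine pointing down the image. The offcut and screw pot sit either side of it.

```bash
cat > meas.py <<'E'
from h import *
im=shot('top'); P=cloud(im); hsv=cv2.cvtColor(im['frame'],cv2.COLOR_RGB2HSV)
H,S,V=[hsv[...,i].astype(int) for i in range(3)]
Z=P[...,2]; v,u=np.mgrid[:400,:640]
def box(a,b,c,d): return (u>a/1.25)&(u<c/1.25)&(v>b/1.25)&(v<d/1.25)
def rect(m,name):
    p=P[m]; p=p[~np.isnan(p[:,0])]; r=cv2.minAreaRect((p[:,:2]*1000).astype(np.float32)); print(name,len(p),'c',np.round(r[0],1),'size',np.round(r[1],1),'ang',round(r[2],1),'zmed',np.round(np.nanpercentile(p[:,2],[5,50,95]),4)); return p
rect(box(540,180,595,225)&((H<8)|(H>172))&(S>180)&(V>120),'wheel')
g=box(490,170,620,260)&(H>55)&(H<95)&(S>80)
rect(g&(abs(Z-.165)<.012),'crosshead'); rect(g&(abs(Z-.02)<.01),'base')
t=box(535,215,575,275)
rect(t&(abs(Z-.069)<.012)&(H<30),'temple')
rect(t&(H>15)&(H<28)&(S>150)&(V>150),'lug')
J=box(305,165,357,270)
rect(J&(H>100)&(H<125)&(S>120)&(Z>.03),'jigblue')
rect(J&(H>100)&(H<125)&(S>120)&(abs(Z-.049)<.006),'bridge')
p=rect(J&box(305,212,345,270)&(S<90)&(V>150)&(abs(Z-.015)<.01),'spine')
rect(J&(S<90)&(V>150)&(abs(Z-.015)<.01),'white')
rect(J&(H>12)&(H<32)&(S>120)&(V>120)&(Z>.05),'bush')
save(im,'press_c.png',(380,130,520,230),4); save(im,'jig_c.png',(210,120,350,220),5)
E
python3 meas.py; python3 -c "
import cv2,numpy as np
a=cv2.imread('pics/press_c.png');b=cv2.imread('pics/jig_c.png');b=cv2.resize(b,(a.shape[1],a.shape[0]));
cv2.imwrite('pics/both.png',cv2.resize(np.vstack([a,b]),(420,600)))"
```

```text
wheel 353 c [ 626.7 -240.6] size [ 57.8 100.7] ang 23.3 zmed [0.2048 0.2117 0.2153]
crosshead 389 c [ 619.2 -220.5] size [ 39.5 171.5] ang 3.0 zmed [0.1614 0.1654 0.169 ]
base 1164 c [ 618.6 -219.9] size [127.4 186.6] ang 3.5 zmed [0.0156 0.0204 0.0249]
temple 504 c [ 555.5 -215.4] size [68.3 87.6] ang 76.5 zmed [0.0588 0.0679 0.0741]
lug 86 c [ 522.5 -235.2] size [23.1 45.2] ang 0.8 zmed [-0.0006  0.0678  0.074 ]
jigblue 222 c [660.9 233.2] size [44.2 94. ] ang 74.3 zmed [0.0398 0.0488 0.0536]
bridge 194 c [675.2 229.2] size [43.1 62.9] ang 76.3 zmed [0.0448 0.0491 0.0535]
spine 348 c [592.3 243.8] size [ 66.4 107.9] ang 89.5 zmed [0.0078 0.0149 0.0205]
white 586 c [626.2 244.8] size [ 75.4 177.9] ang 74.3 zmed [0.0081 0.015  0.021 ]
bush 23 c [687.1 226.2] size [13.3 10.6] ang 0.6 zmed [0.056  0.0597 0.064 ]
```

View crop.

View pics/both.png

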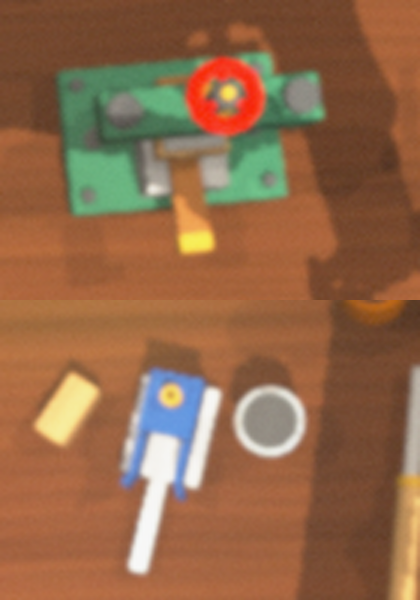

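```bash
cat > meas2.py <<'E'
from h import *
im=shot('top'); hsv=cv2.cvtColor(im['frame'],cv2.COLOR_RGB2HSV)
H,S,V=[hsv[...,i].astype(int) for i in range(3)]; v,u=np.mgrid[:400,:640]
def box(a,b,c,d): return (u>a/1.25)&(u<c/1.25)&(v>b/1.25)&(v<d/1.25)
def xy(m,z,name):
    n,l,st,_=cv2.connectedComponentsWithStats(m.astype(np.uint8),connectivity=4); k=1+np.argmax(st[1:,4]); m=l==k
    p=np.array([ray(im,a,b,z)[:2] for b,a in np.argwhere(m)])*1000
    r=cv2.minAreaRect(p.astype(np.float32)); print(name,len(p),np.round(r[0],1),np.round(r[1],1),round(r[2],1),'mean',p.mean(0).round(1)); return p
xy(box(540,180,595,225)&((H<8)|(H>172))&(S>180)&(V>120),.213,'wheel')
xy(box(535,215,575,275)&(H>15)&(H<28)&(S>150)&(V>150),.0695,'lug')
p=xy(box(305,212,345,270)&(S<90)&(V>150),.015,'spine')
q=p[(p[:,0]<610)]
l=cv2.fitLine(q.astype(np.float32),cv2.DIST_HUBER,0,.01,.01).ravel(); print('spine line',l,np.degrees(np.arctan2(l[1],l[0])))
xy(box(305,165,357,270)&(H>100)&(H<125)&(S>120)&(v<207/1.25),.049,'bridge')
xy(box(305,165,357,270)&(H>12)&(H<32)&(S>120)&(V>120),.059,'bush')
E
python3 meas2.py
```

```text
wheel 357 [ 616.9 -220.2] [56.3 54.3] 41.9 mean [ 617.2 -220.2]
lug 85 [ 519.6 -225.9] [30.7 23. ] 88.2 mean [ 518.8 -225.4]
spine 403 [591.  250.8] [ 36.4 113.9] 82.5 mean [596.7 251.5]
spine line [ 9.6453667e-01 -2.6394892e-01  5.7241040e+02  2.5696072e+02] -15.304506
bridge 201 [679.9 228. ] [42.9 51.6] 75.9 mean [676.4 226.9]
bush 106 [723.9 229. ] [45.7 25.5] 84.4 mean [724.2 230.2]
```

The red rim is centred on the press axis in the upper half. The lower half shows the jig with the offcut to its left and the pot to its right, both clear of the entry lane. Next I'll check wrist ranges and free space.

```bash
cat >> h.py <<'E'
PR=np.array([.6175,-.2202]); PY=np.radians(3.2); JY=np.radians(-15.5)
JO=np.array([.6210,.2435])
def pr(x,y=0): c,s=np.cos(PY),np.sin(PY); return PR+[c*x-s*y,s*x+c*y]
def jg(x,y=0): c,s=np.cos(JY),np.sin(JY); return JO+[c*x-s*y,s*x+c*y]
E
python3 - <<'E'
from h import *
im=shot('top')
for n,a,b in [('sety',385,262),('cup',375,200),('chisel',430,278),('chis2',437,178),('spec',387,335),('spec2',333,330),('sand',437,325),('scr',530,375)]:
    print(n,ray(im,a/1.25,b/1.25,.02).round(3))
for n,xy,z in [('wheel',PR,.185),('grasp',pr(-84),.046),('out',pr(-200),.06),('set',[.6,.12],.05),('tail',[.5,.14],.01),('jigend',jg(-55),.012)]:
    for d in (-90,0,90,180):
        yaw=np.radians(d); q=inverse_kinematics([*xy,z],down(yaw)); print(n,d,None if q is None else np.round(q,2))
E
```

```text
sety [0.534 0.124 0.02 ]
cup [0.669 0.142 0.02 ]
chisel [0.497 0.03  0.02 ]
chis2 [0.712 0.007 0.02 ]
spec [0.381 0.124 0.02 ]
spec2 [0.394 0.238 0.02 ]
sand [0.398 0.019 0.02 ]
scr [ 0.29 -0.17  0.02]
wheel -90 [-0.46  0.62  1.19 -0.    1.33  1.11]
wheel 0 [-0.46  0.62  1.19 -0.    1.33 -0.46]
wheel 90 [-0.46  0.62  1.19 -0.    1.33 -2.03]
wheel 180 [-0.46  0.62  1.19 -0.    1.33  2.68]
grasp -90 None
grasp 0 None
grasp 90 None
grasp 180 None
out -90 None
out 0 None
out 90 None
out 180 None
set -90 [ 0.07  0.68  1.49 -0.    0.97  1.64]
set 0 [ 0.07  0.68  1.49 -0.    0.97  0.07]
set 90 [ 0.07  0.68  1.49 -0.    0.97 -1.5 ]
set 180 [ 0.07  0.68  1.49 -0.    0.97 -3.07]
tail -90 [ 0.13  0.62  1.79 -0.    0.74  1.7 ]
tail 0 [ 0.13  0.62  1.79 -0.    0.74  0.13]
tail 90 [ 0.13  0.62  1.79 -0.    0.74 -1.45]
tail 180 [ 0.13  0.62  1.79 -0.    0.74 -3.02]
jigend -90 None
jigend 0 None
jigend 90 None
jigend 180 None
```

Run:
```python
from h import *
y0=np.radians(-155); 
def st(n): s=read_state(); print(n,'t',round(s['time_s'],2),'tcp',s['tcp_pos'].round(4),'F',np.round(s['force'],1),'T',np.round(s['torque'],2),'w',round(s['grip_width'],3),'q6',round(s['joint_pos'][5],2))
q=inverse_kinematics([*PR,.27],down(y0)); print(q.round(2) if q is not None else q)
move_ptp([*PR,.27],down(y0)); st('above')
line_to([*PR,.184],v=.12); st('down')
gripper_to(0.0,70); st('grip')
for k in range(1,5):
    a=4.2*k/4
    movej(inverse_kinematics([*PR,.184+.004*a],down(y0+a))); st(k)
save(shot('scene'),'s1.png',(140,160,300,300),4)
```

```text
[-0.46  0.57  1.05 -0.    1.52  2.25]
above t 2.3 tcp [ 0.6172 -0.2208  0.27  ] F [-0.7  0.6  0. ] T [-0.02  0.01  0.01] w 1.002 q6 2.25
down t 3.17 tcp [ 0.6179 -0.2205  0.1849] F [-0.5  0.1 -0.2] T [-0.01 -0.02 -0.01] w 1.0 q6 2.25
grip t 3.55 tcp [ 0.619  -0.2199  0.1859] F [3.3 2.2 6. ] T [ 0.54 -0.74 -0.19] w 0.66 q6 2.25
1 t 4.53 tcp [ 0.6186 -0.2205  0.1901] F [ 1.8 -0.8  6.3] T [ 0.79 -0.36  0.1 ] w 0.658 q6 1.2
2 t 5.52 tcp [ 0.6188 -0.2212  0.1943] F [ 6.4 -3.6  6.2] T [0.24 0.23 0.08] w 0.661 q6 0.15
3 t 6.5 tcp [ 0.6196 -0.2214  0.1985] F [ 8.2 -2.   5.3] T [-0.72 -0.4   0.09] w 0.664 q6 -0.9
4 t 7.48 tcp [ 0.6201 -0.2207  0.2027] F [ 8.9 -0.2  3.7] T [-0.18 -1.28  0.16] w 0.663 q6 -1.95
```

```bash
sed -i 's/^PR=.*; PY/PR=np.array([.6188,-.2204]); PY/' h.py
cat >> h.py <<'E'
def st(n): s=read_state(); print(n,'t',round(s['time_s'],2),'tcp',s['tcp_pos'].round(4),'F',np.round(s['force'],1),'T',np.round(s['torque'],2),'w',round(s['grip_width'],3),'q6',round(s['joint_pos'][5],2))
E
python3 - <<'E'
from h import *
gripper_to(1.0); st('rel'); p=read_state()['tcp_pos']; line_to([p[0],p[1],.285],v=.2)
move_ptp([*pr(-.15),.20],down(PY-np.pi/2)); st('front')
im=shot('top'); hsv=cv2.cvtColor(im['frame'],cv2.COLOR_RGB2HSV); H,S,V=[hsv[...,i].astype(int) for i in range(3)]
v,u=np.mgrid[:400,:640]; m=((H<8)|(H>172))&(S>180)&(V>120)&(u>432)&(u<476)&(v>144)&(v<180)
print('rim z',np.percentile(cloud(im)[m][:,2],[20,50,80]).round(4))
save(im,'t2.png',(380,120,520,230),3); s=shot('scene'); save(s,'s2.png',(140,160,300,290),4)
a=cv2.imread('pics/s2.png');b=cv2.imread('pics/t2.png'); b=cv2.resize(b,(640,503)); cv2.imwrite('pics/b2.png',cv2.resize(np.vstack([a,b]),(380,600)))
E
```

```text
rel t 7.94 tcp [ 0.6172 -0.2202  0.2006] F [-0.   0.1  0.2] T [-0.02  0.04 -0.03] w 0.998 q6 -1.95
front t 10.95 tcp [ 0.4691 -0.2288  0.1999] F [-0.5 -0.1 -0.3] T [ 0.05  0.05 -0.01] w 1.0 q6 0.91
rim z [nan nan nan]
```

View pics/b2.png

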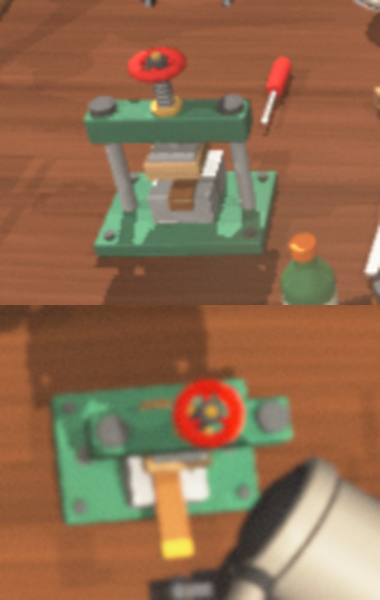

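The wheel and platen are visibly up, with the screw showing between wheel and crosshead. The temple is still in place, with its brass end at about (177,547). I'll grasp behind the lug.

Run:
```python
from h import *
im=shot('top'); hsv=cv2.cvtColor(im['frame'],cv2.COLOR_RGB2HSV); H,S,V=[hsv[...,i].astype(int) for i in range(3)]
v,u=np.mgrid[:400,:640]; m=((H<8)|(H>172))&(S>180)&(V>120)&(u>432)&(u<476)&(v>144)&(v<180)
print('rim z',np.nanpercentile(cloud(im)[m][:,2],[20,50,80]).round(4))
l=(H>15)&(H<28)&(S>150)&(V>150)&(u>428)&(u<460)&(v>172)&(v<220); b,a=np.argwhere(l).mean(0); print('lug',ray(im,a,b,.0695),l.sum(), 'exp',pr(-.103))
gripper_to(.7); g=pr(-.084)
line_to([*pr(-.084),.15],v=.15); line_to([*g,.045],v=.12); st('down')
gripper_to(0,100); st('grip')
p=read_state()['tcp_pos']
line_to([*g,.045+.0135],v=.05); dwell(.2); st('lift')
s=shot('scene'); save(s,'s3.png',(170,200,290,290),5)
```

```text
rim z [0.2265 0.2289 0.2306]
lug [ 0.51979489 -0.22556422  0.0695    ] 92 exp [ 0.5159606  -0.22614962]
down t 13.21 tcp [ 0.5354 -0.2254  0.0458] F [ 0.9 -0.2  0.8] T [ 0.    0.01 -0.04] w 0.702 q6 0.98
grip t 13.62 tcp [ 0.5353 -0.2253  0.0457] F [-2.2 -0.6  5. ] T [ 0.06  0.09 -0.04] w 0.282 q6 0.98
lift t 14.24 tcp [ 0.5347 -0.225   0.0582] F [ 1.1  0.4 -0.2] T [-0.01  0.05 -0.01] w 0.282 q6 0.98
```

View pics/s3.png

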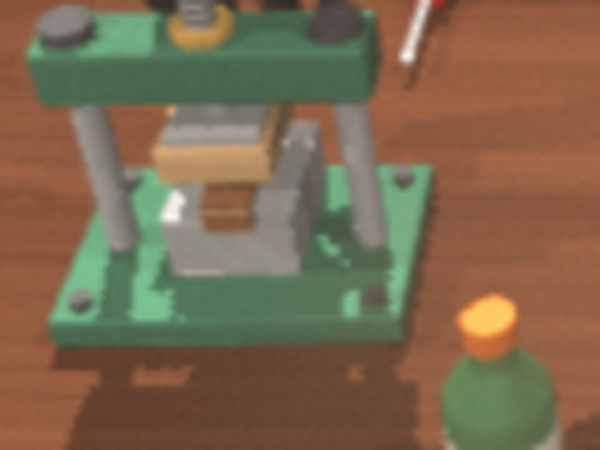

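The hook, at about (228,207), has risen below the platen, but its foot's clearance over the bed edge is hard to read. The hand rose 12.5 mm of the 16.5 mm gap. I'll raise it 1.3 mm more and draw it out with force checks.

Run:
```python
from h import *
line_to([*pr(-.084),.0601],v=.05); st('lift'); print(inverse_kinematics([*pr(-.20),.0601],down(PY-np.pi/2)) is not None)
for d in (.006,.012,.02,.03,.05):
    line_to([*pr(-.084-d),.0601],v=.06); s=read_state(); st(d)
    if abs(s['force'][:2]).max()>8: print('STOP'); break
else:
    line_to([*pr(-.084-.125),.0601],v=.12); st('out')
s=shot('scene'); save(s,'s4.png',(150,130,310,290),3); s=shot('top'); save(s,'t4.png',(360,110,520,270),3)
cv2.imwrite('pics/b4.png',cv2.resize(np.hstack([cv2.imread('pics/s4.png'),cv2.imread('pics/t4.png')]),(800,400)))
```

```text
lift t 14.54 tcp [ 0.535  -0.2251  0.0602] F [-0.1 -0.  -0. ] T [-0.08  0.02  0.01] w 0.28 q6 0.98
True
0.006 t 14.79 tcp [ 0.5284 -0.2254  0.0601] F [ 0.5 -0.7 -0.5] T [0.02 0.   0.01] w 0.279 q6 0.98
0.012 t 15.04 tcp [ 0.5226 -0.2258  0.0601] F [-0.4  0.3 -0.2] T [-0.06 -0.01  0.  ] w 0.282 q6 0.97
0.02 t 15.32 tcp [ 0.5146 -0.2262  0.0601] F [ 0.9 -0.6  0.4] T [-0.02  0.07 -0.02] w 0.28 q6 0.96
0.03 t 15.64 tcp [ 0.5046 -0.2268  0.0601] F [-0.8 -0.4 -0.2] T [-0.01 -0.01 -0.  ] w 0.281 q6 0.95
0.05 t 16.12 tcp [ 0.4848 -0.228   0.0603] F [-0.2  0.4 -0.3] T [-0.01 -0.05  0.  ] w 0.283 q6 0.93
out t 16.9 tcp [ 0.4109 -0.2324  0.0603] F [-0.8 -0.5 -0.5] T [-0.02  0.04  0.01] w 0.282 q6 0.84
```

View pics/b4.png

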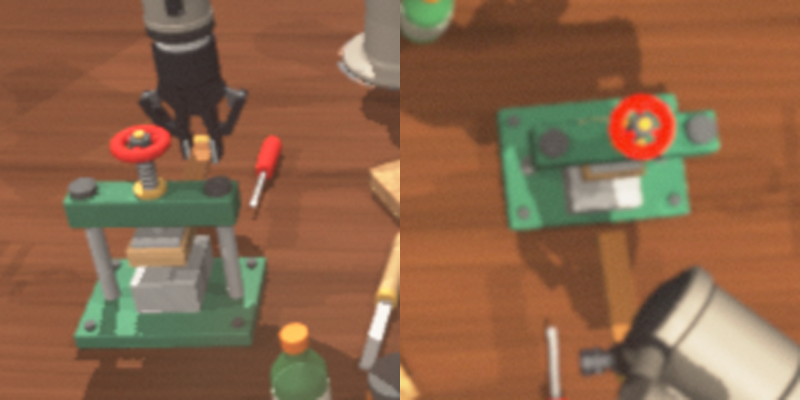

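The temple is clear of the press. I'll swing it over and set it down on free bench, in line with the jig and hinge forward.

```bash
cat >> h.py <<'E'
C=np.array([.535,.125]); D=np.array([np.cos(JY),np.sin(JY)]); QJ=down(JY+np.pi/2)
E
python3 - <<'E'
from h import *
p=read_state()['tcp_pos']; line_to([p[0],p[1],.18],v=.2)
h=C+.05*D
move_ptp([*h,.18],QJ); st('over')
line_to([*h,.02],v=.12); st('low')
z=.02
while z>-.005:
    z-=.0015; line_to([*h,z],v=.03); s=read_state()
    if s['force'][2]>4: break
st('touch')
im=shot('top'); save(im,'t5.png',(250,130,390,260),3); s=shot('scene'); save(s,'s5.png',(290,150,430,280),3)
cv2.imwrite('pics/b5.png',cv2.resize(np.hstack([cv2.imread('pics/s5.png'),cv2.imread('pics/t5.png')]),(800,371)))
E
```

```text
over t 19.55 tcp [0.5831 0.111  0.1796] F [ 0.1  0.2 -0.4] T [ 0.01 -0.01 -0.02] w 0.284 q6 -1.24
low t 21.03 tcp [0.5837 0.1117 0.0208] F [-0.4 -0.1 -0.2] T [ 0.03 -0.01 -0.02] w 0.28 q6 -1.24
touch t 24.53 tcp [5.833e-01 1.117e-01 2.000e-04] F [-3.1 -0.6  9.3] T [-0.09  0.56 -0.04] w 0.285 q6 -1.24
```

View pics/b5.png

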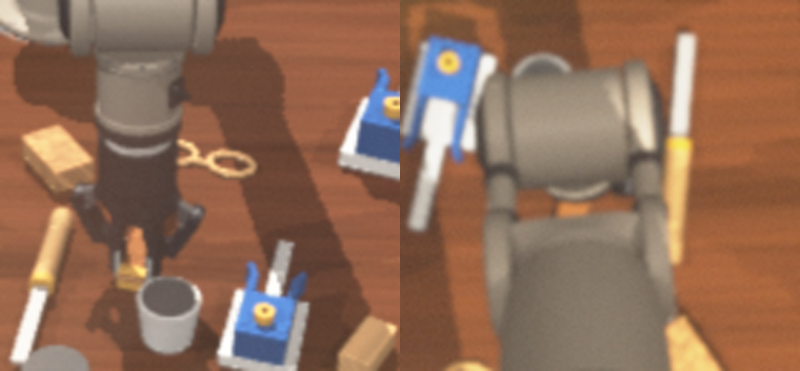

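The temple is just above the bench, hinge forward, clear of the pot and chisel. I'll release, rise and measure.

```bash
cat > mt.py <<'E'
from h import *
def temple(im,z,umin,umax,vmin,vmax):
    hsv=cv2.cvtColor(im['frame'],cv2.COLOR_RGB2HSV); H,S,V=[hsv[...,i].astype(int) for i in range(3)]; v,u=np.mgrid[:400,:640]
    P=cloud(im); b=(u>umin)&(u<umax)&(v>vmin)&(v<vmax)
    m=b&(P[...,2]>z-.009)&(P[...,2]<z+.009)&(V>100)
    n,l,s,_=cv2.connectedComponentsWithStats(m.astype(np.uint8),connectivity=4); m=l==1+np.argmax(s[1:,4])
    q=np.array([ray(im,a,c,z)[:2] for c,a in np.argwhere(m)])*1000
    r=cv2.minAreaRect(q.astype(np.float32)); print('temple',len(q),np.round(r[0],1),np.round(r[1],1),round(r[2],1),'z',np.nanmedian(P[m][:,2]).round(4))
    g=b&(H>18)&(H<30)&(S>150)&(V>150)
    if g.sum(): w=np.argwhere(g).mean(0); print('lug',g.sum(),ray(im,w[1],w[0],z).round(4))
E
python3 - <<'E'
from mt import *
gripper_to(.6); dwell(.4); st('rel')
p=read_state()['tcp_pos']; line_to([p[0],p[1],.07],v=.15); h=C-.058*D; 
move_ptp([.40,-.05,.25],QJ); st('aside')
im=shot('top'); temple(im,.019,280,340,165,250); save(im,'t6.png',(250,130,390,260),4)
E
```

```text
rel t 25.41 tcp [ 0.5832  0.1116 -0.001 ] F [-0.5 -0.8  0.1] T [-0.01 -0.05 -0.03] w 0.602 q6 -1.24
aside t 27.19 tcp [ 0.4004 -0.0498  0.2493] F [ 0.4 -0.5  0.1] T [-0.01  0.01  0.02] w 0.603 q6 -1.61
temple 555 [533.8 119.4] [ 26.2 150. ] 78.6 z 0.0196
lug 60 [0.5993 0.1065 0.019 ]
```

View pics/t6.png

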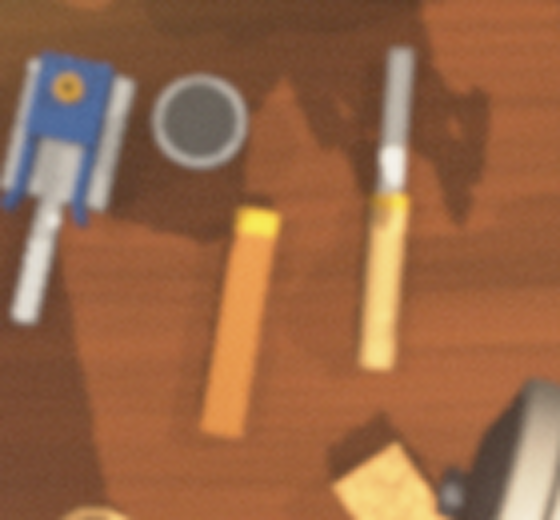

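The temple lies flat on the bench with the brass up-image at (258,222), measuring 150 x 26 mm. Its yaw is -11.4°, against about -15.5° for the jig. I'll re-measure the jig and take the tail.

Run:
```python
from h import *
im=shot('top'); hsv=cv2.cvtColor(im['frame'],cv2.COLOR_RGB2HSV); H,S,V=[hsv[...,i].astype(int) for i in range(3)]; v,u=np.mgrid[:400,:640]
b=(u>246)&(u<286)&(v>138)&(v<216); Z=cloud(im)[...,2]
def rr(m,z,n):
    k,l,s,_=cv2.connectedComponentsWithStats(m.astype(np.uint8),connectivity=4); m=l==1+np.argmax(s[1:,4])
    q=np.array([ray(im,a,c,z)[:2] for c,a in np.argwhere(m)])*1000
    r=cv2.minAreaRect(q.astype(np.float32)); print(n,len(q),np.round(r[0],1),np.round(r[1],1),round(r[2],1),'mean',q.mean(0).round(1)); return q
q=rr(b&(S<90)&(V>110)&(v>186),.015,'spine')
l=cv2.fitLine(q.astype(np.float32),cv2.DIST_HUBER,0,.01,.01).ravel(); print('line',l,np.degrees(np.arctan2(l[1],l[0])))
d=np.array([np.cos(JY),np.sin(JY)])*np.sign(1); pr_=(q-JO*1000)@d; print('spine end along jig x (exp -85):',pr_.min().round(1))
q=rr(b&(H>100)&(H<125)&(S>120)&(Z>.043)&(v<165),.049,'bridge')
g=b&(H>12)&(H<32)&(S>120)&(V>120)&(v<165); w=np.argwhere(g).mean(0); print('bush',g.sum(),ray(im,w[1],w[0],.059).round(4))
T=np.array([.5338,.1194]); a=np.radians(-11.4); e=np.array([np.cos(a),np.sin(a)]); t=T-.056*e
move_ptp([*t,.09],down(a+np.pi/2)); line_to([*t,.006],v=.12); line_to([*t,-.001],v=.03); st('down')
gripper_to(0,100); st('grip')
line_to([*t,.08],v=.12); st('lift')
```

```text
spine 201 [568.6 258. ] [22.  68.1] 76.0 mean [568.3 258. ]
line [ 9.6547532e-01 -2.6049450e-01  5.6830029e+02  2.5815683e+02] -15.099406
spine end along jig x (exp -85): -88.4
bridge 67 [669.8 224.2] [26.8 25.2] 73.9 mean [666.3 222.4]
bush 199 [0.7094 0.2409 0.059 ]
down t 29.52 tcp [ 0.4788  0.1305 -0.001 ] F [0.  0.1 0. ] T [0.   0.   0.03] w 0.603 q6 -1.26
grip t 29.89 tcp [4.797e-01 1.306e-01 2.000e-04] F [-1.8  0.9 10.8] T [-0.02  0.28  0.01] w 0.275 q6 -1.26
lift t 30.72 tcp [0.4784 0.1304 0.0794] F [-1.1 -0.2 -0.2] T [0.06 0.05 0.04] w 0.275 q6 -1.26
```

```bash
sed -i 's/JY=np.radians(-15.5)/JY=np.radians(-15.2)/; s/^JO=.*/JO=np.array([.6195,.2440])/' h.py
python3 - <<'E'
from mt import *
move_ptp([*jg(-.156),.09],QJ); line_to([*jg(-.156),.0195],v=.12); dwell(.2); st('pre')
im=shot('top'); 
P=cloud(im); hsv=cv2.cvtColor(im['frame'],cv2.COLOR_RGB2HSV); H,S,V=[hsv[...,i].astype(int) for i in range(3)]; v,u=np.mgrid[:400,:640]
g=(u>240)&(u<290)&(v>165)&(v<215)&(H>18)&(H<32)&(S>150)&(V>130)
if g.sum():
    w=np.argwhere(g).mean(0); x=ray(im,w[1],w[0],.0375); c,s=np.cos(JY),np.sin(JY); d=x[:2]-JO
    print('lug',g.sum(),x.round(4),'jig xy (exp -.031,0)',c*d[0]+s*d[1],-s*d[0]+c*d[1],'z',np.nanmedian(P[g][:,2]))
save(im,'t7.png',(230,130,330,230),5); s=shot('scene'); save(s,'s7.png',(340,170,440,270),5)
cv2.imwrite('pics/b7.png',cv2.resize(np.hstack([cv2.imread('pics/s7.png'),cv2.imread('pics/t7.png')]),(800,400)))
E
```

```text
pre t 32.33 tcp [0.4695 0.2851 0.0203] F [0.1 0.4 0.3] T [ 0.05 -0.    0.02] w 0.279 q6 -0.9
lug 58 [0.5868 0.2546 0.0375] jig xy (exp -.031,0) -0.03430722788861341 0.0017123748151343932 z 0.03871430396569038
```

View pics/b7.png

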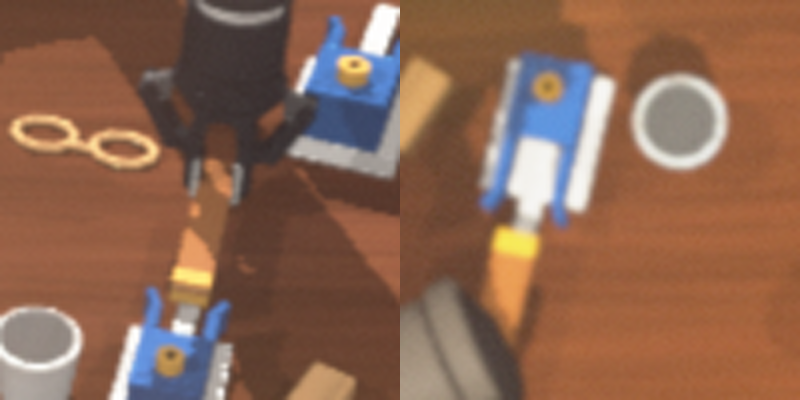

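The lug is just in front of the mouth, about 1.7 mm to the +y side, at the right height. I'll shift it, lower slightly and push in with force checks.

Run:
```python
from h import *
dy=-.0015
line_to([*jg(-.156,dy),.0185],v=.05); 
line_to([*jg(-.131,dy),.0185],v=.06); st('mouth')
line_to([*jg(-.105,dy),.0165],v=.06); st('in')
x=-.105
while x<-.038:
    x+=.003 if x<-.056 else .0015
    line_to([*jg(x,dy),.0165],v=.06); s=read_state(); f=-np.dot(s['force'][:2],[np.cos(JY),np.sin(JY)])
    if x>-.07: print(round(x,4),'f',f.round(1),s['force'].round(1))
    if f>8: break
st('end')
im=shot('top'); save(im,'t8.png',(230,130,330,230),5); s=shot('scene'); save(s,'s8.png',(340,170,440,270),5)
cv2.imwrite('pics/b8.png',cv2.resize(np.hstack([cv2.imread('pics/s8.png'),cv2.imread('pics/t8.png')]),(800,400)))
```

```text
mouth t 33.24 tcp [0.4927 0.2766 0.0183] F [ 0.8  0.1 -1. ] T [0.   0.03 0.04] w 0.273 q6 -0.93
in t 33.83 tcp [0.5178 0.2699 0.0163] F [ 0.9 -0.1 -0.1] T [-0.05 -0.03 -0.05] w 0.276 q6 -0.96
-0.069 f -0.7 [ 1.1  1.1 -0.5]
-0.066 f 0.0 [ 0.5  2.  -0.3]
-0.063 f -1.3 [ 1.6  1.  -0.7]
-0.06 f -0.7 [ 0.9  0.7 -0.2]
-0.057 f -1.2 [ 1.5  1.  -1. ]
-0.054 f -0.4 [ 0.6  0.6 -0.9]
-0.0525 f 0.7 [-0.2  2.  -0.7]
-0.051 f 1.0 [-0.6  1.9 -0.7]
-0.0495 f -0.1 [0.4 1.  0.5]
-0.048 f 2.1 [-1.5  2.8  0.2]
-0.0465 f 7.2 [-6.4  3.8  0.6]
-0.045 f 10.8 [-9.9  4.9  2.3]
end t 39.58 tcp [0.5725 0.2551 0.0158] F [-9.9  4.9  2.3] T [0.96 1.54 0.11] w 0.277 q6 -1.01
```

View pics/b8.png

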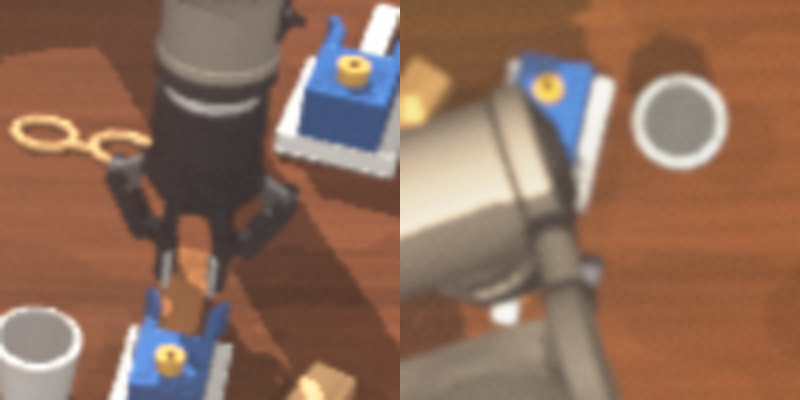

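A solid stop was met at the expected depth: lug correction plus travel gives about 80.5 mm. I'll relieve the side load, lower, release and check.

Run:
```python
from mt import *
line_to([*jg(-.0455,-.0005),.0150],v=.04); st('low')
gripper_to(.55); st('rel'); 
line_to([*jg(-.0455,-.0005),.12],v=.12); move_ptp([.40,-.05,.25],QJ); dwell(.3); st('away')
im=shot('top'); P=cloud(im); hsv=cv2.cvtColor(im['frame'],cv2.COLOR_RGB2HSV); H,S,V=[hsv[...,i].astype(int) for i in range(3)]; v,u=np.mgrid[:400,:640]
m=(u>240)&(u<290)&(v>165)&(v<220)&(H<25)&(abs(P[...,2]-.034)<.008)
k,l,s,_=cv2.connectedComponentsWithStats(m.astype(np.uint8),connectivity=4); m=l==1+np.argmax(s[1:,4])
q=np.array([ray(im,a,c,.034)[:2] for c,a in np.argwhere(m)]); r=cv2.minAreaRect((q*1000).astype(np.float32)); print(r,np.nanmedian(P[m][:,2]))
d=q-JO; c,s=np.cos(JY),np.sin(JY); X=d@[c,s]; Y=d@[-s,c]; print('tail x',X.min(),'vis x max',X.max(),'y mean near/far',Y[X<-.04].mean(),Y[X>-.01].mean())
save(im,'t9.png',(230,130,330,230),6)
```

```text
low t 39.92 tcp [0.5725 0.2554 0.0153] F [-12.6   2.1   9.3] T [0.14 1.79 0.13] w 0.282 q6 -1.01
rel t 40.27 tcp [0.576  0.2552 0.015 ] F [-0.2  0.2 -0.6] T [ 0. -0. -0.] w 0.55 q6 -1.01
away t 43.0 tcp [ 0.4002 -0.0497  0.2497] F [ 0.8 -0.4 -0.2] T [-0.02 -0.01  0.03] w 0.55 q6 -1.62
((603.5206298828125, 244.9102783203125), (27.062862396240234, 104.597412109375), 75.62470245361328) 0.03432415395900864
tail x -0.06791670919745729 vis x max 0.03670734296282148 y mean near/far -0.003824484471498022 -0.0014094352119559015
```

View pics/t9.png

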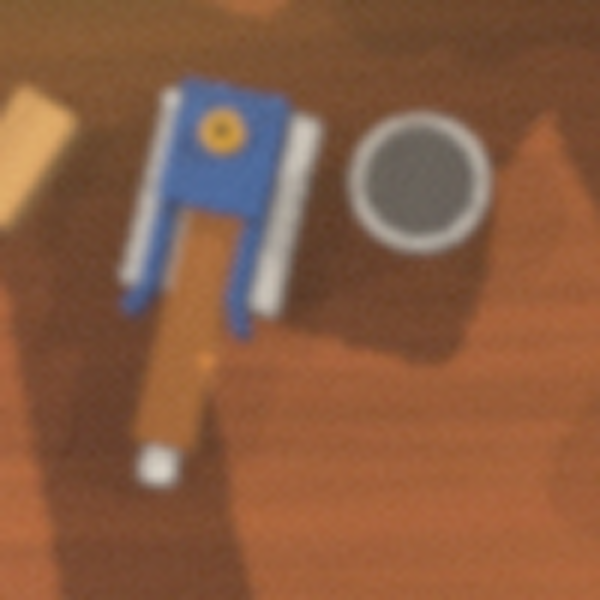

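The temple sits under the bridge with its top at z 34.3 mm (34 expected) and about 0.8° off the channel line. The bar is inside the walls, slightly to the right, and the tail agrees with being home. The pot and offcut haven't moved.

```bash
python3 -c "
from plant import *
job_done(); print(read_state()['time_s'])"
```

```text
the job is handed in; nothing more can be done
the job is handed in; nothing more can be done
```

The temple is in the small blue jig, hinge end first, right way up and released, and the press is left open. I handed the job in at about 43 s of the 72 s allowed, and no verdict was reported.

- **Press:** I turned the wheel 4.2 rad anticlockwise. The rim measured about 16–17 mm higher afterwards, so the platen should be well above the 13 mm limit.
- **Drawing out and setting down:** I lifted the temple about 14 mm and drew it out with no contact force. I then set it down on free bench, where it measured 150 x 26 mm lying flat. My hold was too low to put it right down, so it dropped a few millimetres when released.
- **Loading the jig:** I took it by the plain end and pushed it in until it met the stop at about 11 N.

| Last check | Measured | Wanted |
|---|---|---|
| Top of bar height | 34.3 mm | 34 mm |
| Angle to the channel | about 0.014 rad | under 0.08 rad |
| Tail position along jig | -68 mm | about -70 mm |
| Sideways offset at mid-length | about -3 mm | – |

- **Distance to the stop:** the 2 mm difference at the tail is within my error on the jig's position. The hinge is hidden under the bridge, so its distance to the stop rests on the contact force and not on sight.
- **Sideways position:** the temple leans towards one wall. I estimate the hinge end is about 2 mm off the middle line, and the walls hold it to about 3 mm, inside the 4 mm limit.
- **Bystanders:** the pot and offcut look unmoved in the last picture. I did not measure the other bystanders again, but I felt no unexpected contact on the way.

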